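# Slide the tin through the gap into its bay

## Task

Push the squat food tin across the worktop and through the narrow gap between the two front posts of the little railed bay, until the whole tin is inside, past the posts. Only push it, gently, with the fingers: it stays upright and flat on the worktop and is never pinched or lifted. Leave the yoghurt pot and the garlic bulb where they are.

Things in the scene. Friction and masses are not known exactly. Their poses are not given: they have to be found in the camera images.
- tin: Loose round squat food tin with straight sides and a flat steel top, 75.4 mm in diameter, 58 mm high, about 0.25 kg, standing upright. Origin at the centre of its underside, z up. It slides on the worktop and turns freely as it is pushed.
- bay: Railed bay fixed to the worktop, open above and front, no floor: the tin slides in on the worktop. Four wooden posts 26 mm thick, 52 mm high; two 7 mm steel rods, at heights 13 and 30 mm, close its sides and back. Origin on the worktop midway between the front posts; x points into the bay, y left looking in, z up. Post centres (mm): front (0, +-55), back (150, +-65). Front gap 84 mm clear.
- yoghurt: Loose yoghurt pot with a foil lid, 72 mm wide, 71 mm high, standing beside the bay on the side away from the robot. Leave it alone. Origin at the centre of its underside.
- garlic_bulb: Loose garlic bulb, 60 mm wide, 59 mm high, beside the bay on the robot's side. Leave it alone. Origin at the centre of its underside.
Things that resemble listed ones, but are neither listed nor needed, are in the scene too. Leave any black or green look-alike of the tin alone.

How it is judged:
On the way:
1. the tin passes upright between the two front posts (x of tin in the frame of bay between -0.02 and 0.02 m and y of tin in the frame of bay between -0.012 and 0.012 m and height (world z) of tin below 0.008 m), for 0.05 s.
At the end, for the whole second after the job is handed in: The tin stands upright on the worktop at rest inside the rails, its centre at least 45 mm past the line between the two front posts; the yoghurt pot and the garlic bulb are within 20 mm of where they stood (x of tin in the frame of bay between 0.045 and 0.125 m and y of tin in the frame of bay between -0.035 and 0.035 m and height (world z) of tin below 0.005 m and angle between tin's own z axis and vertical below 0.06 rad and linear speed of tin below 0.01 m/s and distance of each of yoghurt, garlic_bulb from where it was at the start of the episode below 0.02 m); the robot touches nothing.
It fails at once if the tin is lifted off the worktop (height (world z) of tin above 0.012 m).
It fails at once if the tin is tipped (angle between tin's own z axis and vertical above 0.25 rad).
It fails at once if the tin is pinched or pushed hard (more than 25 N) (contact force between the fingers and tin above 25 N).
It fails at once if the yoghurt pot or the garlic bulb is pushed away (distance of any of yoghurt, garlic_bulb from where it was at the start of the episode above 0.03 m).
It also fails if it takes over 54 s, if anything falls off the work surface, if the arm or the gripper's body presses on something with over 40 N, if the wrist force passes 120 N, or if a joint passes its speed limit or range.

## Robot

A 7-joint arm with a two-finger parallel gripper is mounted at the origin on a cart in front of the work surface, level with it; the furniture and walls round the work are solid. World frame = base frame: x ahead of the robot, y to its left, z up, the work surface at z = 0. Lengths are in m, angles in rad, forces in N, time in s.
With the tool pointing down it reaches from about 0.4 to 0.925 m from the base axis. Payload 4.1 kg.
Tool frame: the origin (TCP) lies between the finger pads; the fingertips stand 17 mm ahead of it and the grasp point (between the pads) lies 2 mm behind it (ctrl.tip_extent is the distance from the TCP to the fingertips, in m); z points along the fingers, y is the direction in which the jaws open and shut (so a half turn about z gives the same grasp; the last joint's range is limited). The gripper opens to 85 mm and grips with 20 to 120 N. Pads are 22 mm wide; open, the fingers measure 114 mm over their backs; the gripper's body (76 mm by 85 mm) begins 54 mm behind the grasp point. The pads swing forward as they close: fully open they stand 13 mm farther back than shut.
Start: joints at [1.105, 0.398, 0.045, 1.537, -0.019, 1.207, -0.051], TCP at [0.233, -0.607, 0.248] pointing down, gripper open.
Joint ranges: [-2.82, 2.82], [-0.49, 2.23], [-1.37, 1.46], [0, 2.46], [-1.36, 4.5], [0.23, 2], [-2.94, 2.94]. Speed limits (rad/s): [2.57, 2.57, 3.14, 3.14, 3.14, 3.14, 3.14].

## Interface

Orientations are given as a unit quaternion [w, x, y, z].
In Python, from workcell import ctrl gives the robot as it stands.
- The arm moves only by the tool send_rows, never from a script. Its arguments are lists of equal length, an entry for each row: "slide": the shift along the tool's x, y, z each as a share of 0.05 m, from -1 to 1, a list of three; "rotation": the turn, a rotation vector about the tool's x, y, z each as a share of 180 degrees, from -1 to 1, a list of three. In form: {"slide": [[x, y, z], ...], "rotation": [[ax, ay, az], ...]}. A call has 1 to 12 rows; each row shifts and turns the commanded pose from where the row before left it, along the tool's axes as they then stand; what a row does not reach is not made up. A row lasts 1/10 s, in which the tool goes at most 50 mm and 8.59 degrees, less where a joint would pass 70% of its speed; a pose out of reach is approached as far as the arm can. A call with a number of a shift or a turn outside -1 to 1 is refused whole. A call with a gripper value outside its range is refused whole. "claw" is the finger opening in mm, from 0 to 85.4, set as the call begins (left out, the last holds). The fingers move at their own pace and stop on an object; "squeeze" is the grip in N (left out, the last holds). Time passes only in rows, so rows that do not move let the fingers close. It gives the time, the measured TCP pose, the force and the opening at its end, in the units of the state.
- ctrl.get_obs(): the state, without advancing time (a new reading comes with each control period).
- ctrl.grab_frame(name): name is "side" or "top"; returns (picture, depth): 400x640x3 uint8, red, green, blue; 400x640 float32, m along the optical axis (not along the pixel's ray), 0 where there is no reading.
- ctrl.camera_params(name): a dict with "fx", "fy", "cx", "cy" (pixels), "view" (4x4, takes a point from world to camera coordinates). Camera axes: x right, y down, z forward; pixel columns grow to the right and rows downward; lengths in m; the calibration is good to about 2 mm. A picture is of the moment at which its call begins. camera_params takes no time and is no camera call.
- ctrl.sign_off(): hands the job in, once; it reports no verdict.
Trained networks look in the newest picture that a camera, given by its name, has taken for a name from the list of things; names that differ only in an ending like _2 or _b are one class to them, and where a whole thing is asked for, a point or a joint stands for the part that bears it (a point fixed in the world has none). Each returns a list of dicts, best first, with "conf" (0 to 1); they miss things now and then, are a little off and sometimes report something else, mostly with a low value. They report only what shows in the picture. A call takes as long as a camera call. They do not tell look-alikes from the thing itself.
- ctrl.search_frame(camera, thing): "bbox" ([left, top, width, height] in pixels, round what is visible of it).
- ctrl.place_of(camera, thing): "point" ([column, row] in pixels: a listed point, or the origin of a listed thing).
The state is a dict: "time": time; "q": joint angles; "dq": joint speeds; "effort": joint torques, N m; "ee_pos": TCP position; "ee_rot": TCP orientation; "ft_force": force on the tool from outside, world axes, zero at the start; "ft_torque": the same for the moment, N m; "grip_width": finger opening in m.
Only numpy, scipy, OpenCV 4.12 (cv2) and the standard library are available. Lean on these libraries where they do the work, as an engineer would, in place of code of your own. Each camera call takes 0.05 s, during which the arm holds its last target.

## Working session

There is one attempt and no reset: what is moved stays moved. The work goes in short steps, Python scripts to look and compute and a tool call to move; the robot and the scene stay as the last step left them, time stands still between calls to the robot, and variables do not carry over. Pictures are saved under pics/ and viewed, and the job is handed in when it is done.

Besides the shell and the picture viewer there is one more tool, called after "Emit:" as name(argument=value, ...) on one line, values as JSON. send_rows: Moves the arm, as the interface text tells. Shift numbers are shares of 0.05 m and turn numbers shares of 180 degrees, none past 1 either way. Its arguments: {"type":"object","properties":{"slide":{"type":"array"},"rotation":{"type":"array"},"claw":{"type":"number"},"squeeze":{"type":"number"}},"required":["slide","rotation"]}

```bash
mkdir -p pics; ls
cat > h.py <<'E'
import numpy as np, cv2
from workcell import ctrl
def grab(n,f):
    p,d=ctrl.grab_frame(n); cv2.imwrite('pics/'+f,p[:,:,::-1]); np.save('pics/'+f+'.npy',d); return p,d
def ray(n,u,v,z):
    c=ctrl.camera_params(n); V=np.array(c['view']); R=V[:3,:3]; t=V[:3,3]
    o=-R.T@t; d=R.T@np.array([(u-c['cx'])/c['fx'],(v-c['cy'])/c['fy'],1]); return o+d*(z-o[2])/d[2]
def proj(n,P):
    c=ctrl.camera_params(n); V=np.array(c['view']); q=V[:3,:3]@np.array(P)+V[:3,3]
    return c['fx']*q[0]/q[2]+c['cx'],c['fy']*q[1]/q[2]+c['cy']
def cloud(n,d):
    c=ctrl.camera_params(n); V=np.array(c['view']); v,u=np.mgrid[:d.shape[0],:d.shape[1]]
    P=np.stack([(u-c['cx'])/c['fx']*d,(v-c['cy'])/c['fy']*d,d],-1)
    return (P-V[:3,3])@V[:3,:3]
E
python3 - <<'E'
from h import *
np.set_printoptions(precision=4,suppress=True)
for n in ['top','side']:
    grab(n,n+'0.png')
    for t in ['tin','bay','yoghurt','garlic_bulb']:
        print(n,t,[(np.round(r['point']),round(r['conf'],2),ray(n,*r['point'],0)[:2]) for r in ctrl.place_of(n,t)])
o=ctrl.get_obs();print(o)
E
```

```text
pics
top tin [(array([308., 271.]), 0.85, array([0.4099, 0.0189])), (array([414., 278.]), 0.82, array([ 0.3921, -0.2011])), (array([334., 138.]), 0.75, array([ 0.6905, -0.0384])), (array([399., 222.]), 0.62, array([ 0.5097, -0.1724]))]
top bay []
top yoghurt [(array([233., 136.]), 0.94, array([0.6963, 0.174 ]))]
top garlic_bulb [(array([250., 255.]), 0.7, array([0.4456, 0.1396]))]
side tin [(array([298., 264.]), 0.96, array([ 0.5073, -0.1827])), (array([233., 274.]), 0.85, array([ 0.3907, -0.2023])), (array([374., 223.]), 0.82, array([ 0.6807, -0.0423])), (array([250., 212.]), 0.67, array([0.4098, 0.024 ])), (array([238., 240.]), 0.62, array([ 0.391 , -0.0906]))]
side bay []
side yoghurt [(array([365., 183.]), 0.82, array([0.7038, 0.1676]))]
side garlic_bulb [(array([267., 190.]), 0.58, array([0.446 , 0.1419]))]
{'time': 0.5, 'q': array([ 1.105 ,  0.3984,  0.0451,  1.5366, -0.0187,  1.2069, -0.0507]), 'dq': array([-0.0007, -0.0004,  0.0003,  0.0008, -0.0003, -0.0015,  0.0003]), 'effort': array([ -0.0008, -47.4565,   1.3612, -25.4263,   0.0115,   0.002 ,
         0.    ]), 'ee_pos': array([ 0.2331, -0.6068,  0.2483]), 'ee_rot': array([ 0.    ,  0.9832,  0.1824, -0.    ]), 'ft_force': array([ 0.6411, -1.0879, -0.0269]), 'ft_torque': array([-0.012 ,  0.0207,  0.0302]), 'grip_width': 0.08532647156872052}
```

View pics/top0.png

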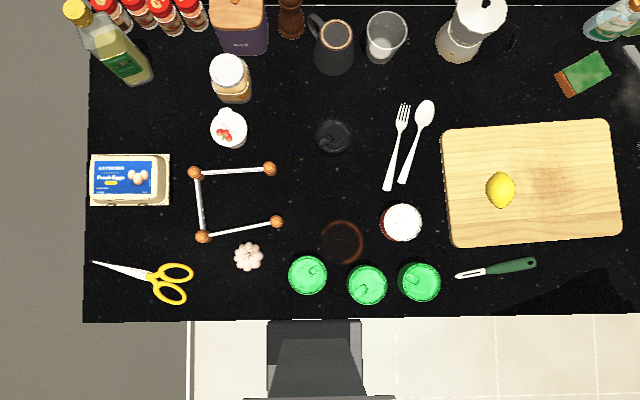

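View pics/side0.png

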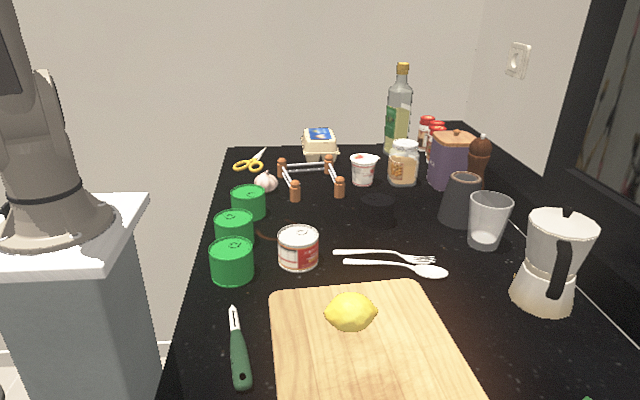

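The images show the real tin as the white and red one, at about top (402,222) and side (298,250). The three green tins and the black disc at top (334,138) are look-alikes. The bay's front posts are at top (270,168) and (277,222), so it opens toward −y. Next I'll measure the posts and the tin from depth.

Run:
```python
from h import *
np.set_printoptions(precision=4,suppress=True)
d=np.load('pics/top0.png.npy'); C=cloud('top',d)
c=ctrl.camera_params('top'); V=np.array(c['view']); print('cam',-V[:3,:3].T@V[:3,3], c['fx'])
print('table z',np.median(C[180:220,320:370,2]))
def top(u,v,r,zmin,zmax):
    P=C[v-r:v+r,u-r:u+r].reshape(-1,3); m=(P[:,2]>zmin)&(P[:,2]<zmax); P=P[m]
    (cx,cy),rad=cv2.minEnclosingCircle(P[:,:2].astype(np.float32)); return len(P),P.mean(0),np.array([cx,cy]),rad
for n,a in dict(fr=(270,168,11,.04,.06),fl=(277,222,11,.04,.06),b1=(194,172,11,.04,.06),b2=(202,237,11,.04,.06),tin=(402,222,26,.048,.07),black=(334,138,26,.02,.08),g1=(308,275,26,.04,.08),g2=(367,285,24,.04,.08),g3=(419,282,26,.04,.08),yog=(229,128,24,.06,.09),gar=(248,256,20,.02,.07)).items():
    print(n,*top(*a))
for p in [(402,222),(334,138),(308,275),(270,168),(277,222)]: print(p,C[p[1],p[0]])
s=np.load('pics/side0.png.npy'); S=cloud('side',s)
P=S.reshape(-1,3)
for nm,x,y in [('tin',.503,-.17),('black',.69,-.04)]:
    m=(np.hypot(P[:,0]-x,P[:,1]-y)<.06)&(P[:,2]>.01)&(P[:,2]<.1); Q=P[m]; print(nm,len(Q),Q.min(0) if len(Q) else '',Q.max(0) if len(Q) else '')
im=cv2.imread('pics/top0.png'); cv2.imwrite('pics/topz.png',cv2.resize(im[110:310,180:460],None,fx=2.8,fy=2.8,interpolation=cv2.INTER_CUBIC))
```

```text
cam [0.4747 0.0168 0.97  ] 463.5537313575391
table z 0.00035976239836295137
fr 111 [0.622  0.0967 0.0498] [0.6226 0.0972] 0.012057746760547161
fl 107 [0.5136 0.0832 0.05  ] [0.5138 0.0833] 0.01178903877735138
b1 114 [0.6132 0.2462 0.0498] [0.6136 0.247 ] 0.012275826185941696
b2 111 [0.4849 0.23   0.0503] [0.4849 0.2308] 0.01166142150759697
tin 1122 [ 0.5077 -0.1675  0.0553] [ 0.5079 -0.1673] 0.03763800486922264
black 1199 [ 0.6828 -0.0326  0.0537] [ 0.6851 -0.0335] 0.03796309605240822
g1 1165 [0.4065 0.0218 0.0554] [0.407  0.0215] 0.03766832500696182
g2 1187 [ 0.3855 -0.0953  0.0552] [ 0.3855 -0.0954] 0.0378059521317482
g3 1211 [ 0.3899 -0.2006  0.0549] [ 0.3905 -0.2014] 0.038151271641254425
yog 1057 [0.6964 0.1738 0.0705] [0.6996 0.1737] 0.04006402567028999
gar 622 [0.4442 0.1389 0.039 ] [0.4436 0.1408] 0.029679223895072937
(402, 222) [ 0.5079 -0.1686  0.0533]
(334, 138) [ 0.678  -0.0357  0.0541]
(308, 275) [0.4067 0.0192 0.0579]
(270, 168) [0.6187 0.0928 0.0513]
(277, 222) [0.5109 0.0795 0.0495]
tin 1588 [ 0.47   -0.2088  0.0101] [ 0.5436 -0.1312  0.0594]
black 1115 [ 0.6467 -0.0752  0.01  ] [0.7212 0.0027 0.059 ]
```

View pics/topz.png

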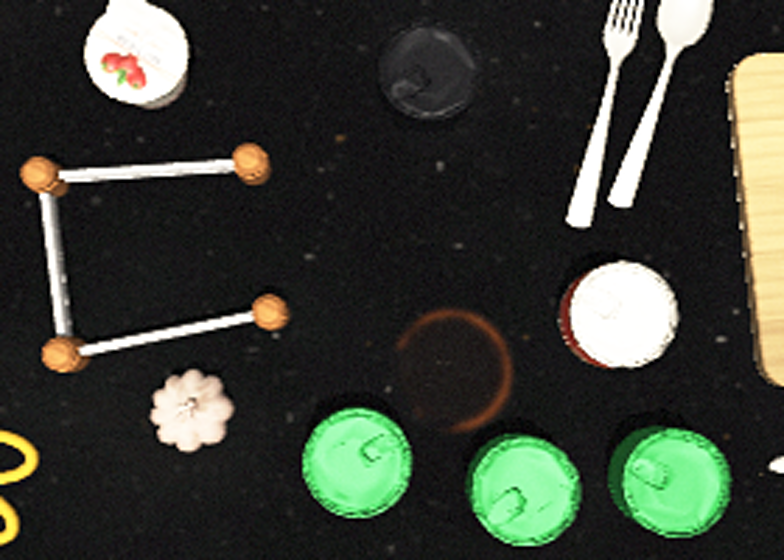

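Emit:
send_rows(slide=[[0, 0, 0], [0, 0, 0], [0, 0, 0], [0, 0, 0], [0, 0, 0], [0, 0, 0], [0, 0, 0]], rotation=[[0, 0, -0.045], [0, 0, -0.045], [0, 0, -0.045], [0, 0, -0.045], [0, 0, -0.045], [0, 0, -0.045], [0, 0, 0]], claw=30, squeeze=20)

```text
time: 1.2
ee_pos: [0.2331, -0.6068, 0.2484]
ee_rot: [0.0, 0.821, 0.571, 0.0]
ft_force: [0.4, 0.7, -0.7]
grip_width: 0.0302
```

```bash
cat >> h.py <<'E'
def st():
    o=ctrl.get_obs(); w,x,y,z=o['ee_rot']; from scipy.spatial.transform import Rotation as Ro
    R=Ro.from_quat([x,y,z,w]).as_matrix(); h=np.degrees(np.arctan2(R[1,0],R[0,0]))
    print('t %.2f'%o['time'],'pos',np.round(o['ee_pos'],4),'head %.2f'%h,'tz',np.round(R[:,2],3),'f',np.round(o['ft_force'],1),'w %.4f'%o['grip_width']); return o,R
O=np.array([0.5678,0.0900]); X=np.array([-.1255,.9921]); Y=np.array([-X[1],X[0]])
def bay(p): p=np.array(p)[:2]-O; return np.array([p@X,p@Y])
E
python3 - <<'E'
from h import *
o,R=st(); print(ctrl.tip_extent)
d=np.load('pics/top0.png.npy'); C=cloud('top',d)
print('board z',np.median(C[140:160,520:590,2]),[C[v,u].round(3) for u,v in [(443,135),(450,220),(455,240)]])
print(R.T@(np.array([.4875,-.2217,.20])-o['ee_pos']))
E
```

```text
t 1.20 pos [ 0.2331 -0.6068  0.2484] head 69.60 tz [ 0. -0. -1.] f [ 0.4  0.7 -0.7] w 0.0302
0.017
board z 0.021313758817716022 [array([ 0.69 , -0.266,  0.021]), array([ 0.512, -0.275,  0.02 ]), array([ 0.471, -0.283,  0.022])]
[0.44965865 0.10421352 0.04842337]
```

Emit:
send_rows(slide=[[0.75, 0.174, 0.08], [0.75, 0.174, 0.08], [0.75, 0.174, 0.08], [0.75, 0.174, 0.08], [0.75, 0.174, 0.08], [0.75, 0.174, 0.08], [0.75, 0.174, 0.08], [0.75, 0.174, 0.08], [0.75, 0.174, 0.08], [0.75, 0.174, 0.08], [0.75, 0.174, 0.08], [0.75, 0.174, 0.08]], rotation=[[0, 0, 0], [0, 0, 0], [0, 0, 0], [0, 0, 0], [0, 0, 0], [0, 0, 0], [0, 0, 0], [0, 0, 0], [0, 0, 0], [0, 0, 0], [0, 0, 0], [0, 0, 0]])

```text
time: 2.4
ee_pos: [0.4885, -0.2201, 0.2005]
ee_rot: [0.0, 0.822, 0.569, 0.0]
ft_force: [0.6, -0.1, 0.5]
grip_width: 0.0305
```

Run:
```python
from h import *
grab('top','top1.png');grab('side','side1.png')
o,R=st()
print(R.T@(np.array([.4875,-.2217,.032])-o['ee_pos']))
```

```text
t 2.50 pos [ 0.491  -0.2147  0.2003] head 70.01 tz [ 0.002  0.003 -1.   ] f [ 0.8 -0.5  0. ] w 0.0300
[-0.0084002  -0.00102916  0.16828499]
```

View pics/side1.png

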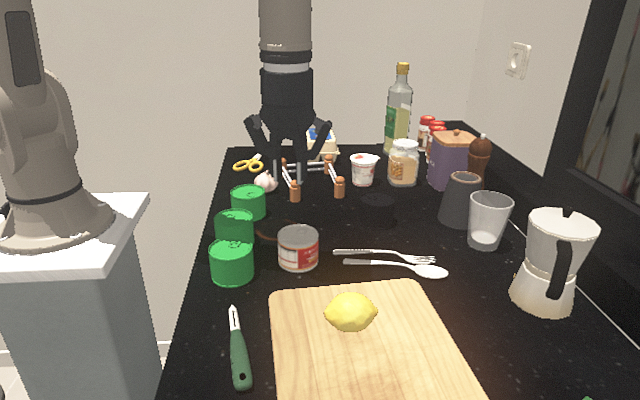

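The gripper is hovering just behind the tin and nothing has moved. I'll back off 10 mm and descend.

Emit:
send_rows(slide=[[-0.2, 0, 0], [0, 0, 0.4], [0, 0, 0.6], [0, 0, 0.6], [0, 0, 0.6], [0, 0, 0.5], [0, 0, 0.3], [0, 0, 0], [0, 0, 0]], rotation=[[0, 0, 0], [0, 0, 0], [0, 0, 0], [0, 0, 0], [0, 0, 0], [0, 0, 0], [0, 0, 0], [0, 0, 0], [0, 0, 0]])

```text
time: 3.4
ee_pos: [0.4844, -0.232, 0.0509]
ee_rot: [0.001, 0.822, 0.57, 0.0]
ft_force: [-0.4, -0.0, 1.2]
grip_width: 0.0297
```

Run:
```python
from h import *
grab('top','top2.png');grab('side','side2.png')
o,R=st()
im=cv2.imread('pics/side2.png'); cv2.imwrite('pics/side2z.png',cv2.resize(im[130:330,180:400],None,fx=3,fy=3,interpolation=cv2.INTER_CUBIC))
```

```text
t 3.50 pos [ 0.4853 -0.2317  0.0518] head 69.56 tz [ 0.003 -0.002 -1.   ] f [ 0.9  0.2 -0.6] w 0.0299
```

View pics/side2z.png

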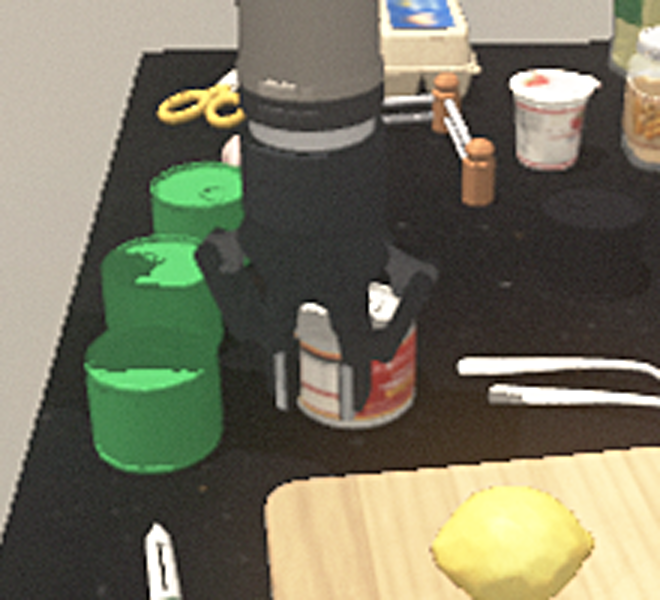

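View pics/top2.png

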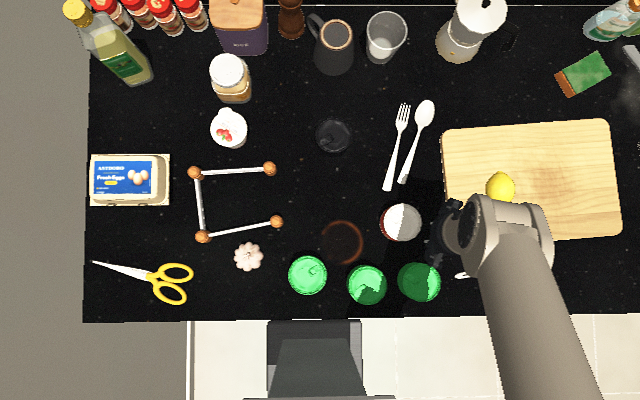

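Emit:
send_rows(slide=[[0, 0, 0.2], [0, 0, 0.2], [0.05, 0, 0], [0.08, 0, 0], [0.08, 0, 0], [0.08, 0, 0], [0.06, 0, 0], [0.06, 0, 0], [0.06, 0, 0], [0.06, 0, 0], [0.06, 0, 0], [0.06, 0, 0]], rotation=[[0, 0, 0], [0, 0, 0], [0, 0, 0], [0, 0, 0], [0, 0, 0], [0, 0, 0], [0, 0, 0], [0, 0, 0], [0, 0, 0], [0, 0, 0], [0, 0, 0], [0, 0, 0]])

```text
time: 4.7
ee_pos: [0.4955, -0.2006, 0.0305]
ee_rot: [0.0, 0.821, 0.571, -0.0]
ft_force: [-1.7, -3.2, 0.8]
grip_width: 0.0298
```

```bash
cat >> h.py <<'E'
def tin(f,guess,s='top'):
    p,d=grab(s,f); C=cloud(s,d); P=C.reshape(-1,3); c=p.reshape(-1,3).astype(int)
    m=(abs(P[:,2]-.0555)<.006)&(np.hypot(P[:,0]-guess[0],P[:,1]-guess[1])<.05)&(c.min(1)>90)
    Q=P[m]; 
    if len(Q)<30: print('few',len(Q)); return None
    from scipy.optimize import least_squares
    lo=Q[:,:2]
    # edge: convex hull points fit with fixed radius
    h=cv2.convexHull(lo.astype(np.float32))[:,0]
    r=least_squares(lambda q:np.hypot(h[:,0]-q[0],h[:,1]-q[1])-.0372,lo.mean(0),loss='soft_l1',f_scale=.001)
    print(s,'n',len(Q),'mean',lo.mean(0).round(4),'fit',r.x.round(4),'bay fit',bay(r.x).round(4),'z',Q[:,2].mean().round(4)); return r.x
E
python3 - <<'E'
from h import *
o,R=st()
g=o['ee_pos'][:2]+R[:2,0]*.0456
print('pred',g,bay(g)); tin('top3.png',g); tin('side3.png',g,'side')
im=cv2.imread('pics/side3.png'); cv2.imwrite('pics/side3z.png',cv2.resize(im[130:330,180:400],None,fx=3,fy=3,interpolation=cv2.INTER_CUBIC))
im=cv2.imread('pics/top3.png'); cv2.imwrite('pics/top3z.png',cv2.resize(im[150:310,300:500],None,fx=3,fy=3,interpolation=cv2.INTER_CUBIC))
E
```

```text
t 4.70 pos [ 0.4955 -0.2006  0.0305] head 69.59 tz [-0.    -0.001 -1.   ] f [-1.7 -3.2  0.8] w 0.0298
pred [ 0.5114409  -0.15791145] [-0.23887988  0.08702675]
top n 1025 mean [ 0.5117 -0.1547] fit [ 0.5113 -0.1567] bay fit [-0.2376  0.0871] z 0.0553
side n 235 mean [ 0.5119 -0.1684] fit [ 0.5063 -0.1555] bay fit [-0.2359  0.0919] z 0.0547
```

View pics/side3z.png

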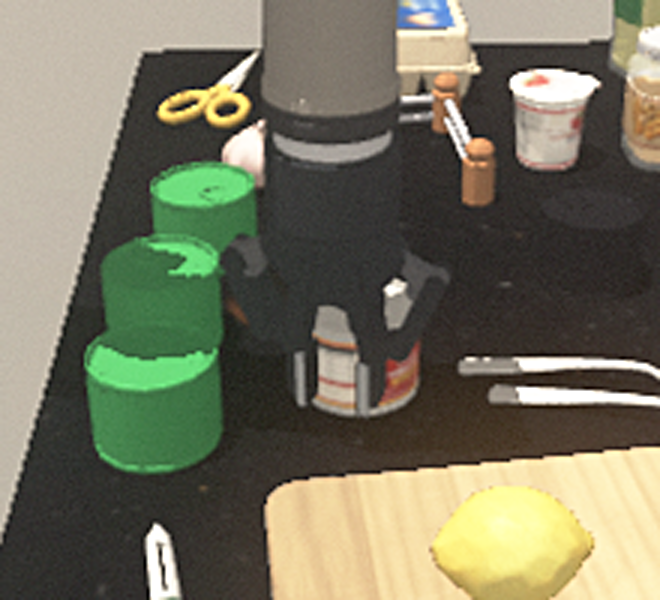

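View pics/top3z.png

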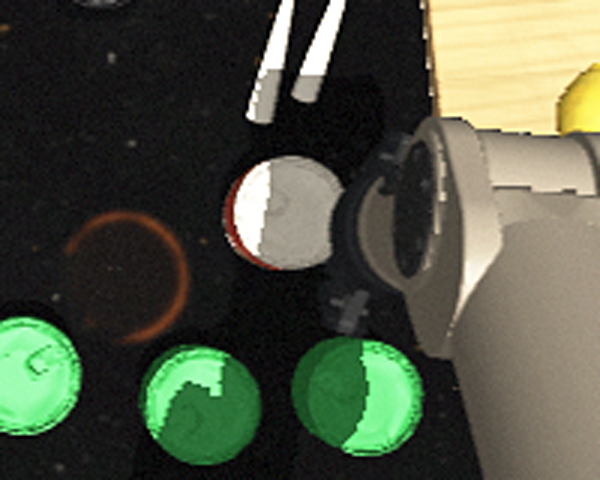

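The tin moves smoothly, with about 3.6 N at the wrist, and its pose matches the cradle model to within about 1 mm. I'll keep pushing.

Emit:
send_rows(slide=[[0.08, 0, 0], [0.09, 0, 0], [0.09, 0, 0], [0.09, 0, 0], [0.09, 0, 0], [0.09, 0, 0], [0.09, 0, 0], [0.09, 0, 0], [0.09, 0, 0], [0.09, 0, 0], [0.09, 0, 0], [0.09, 0, 0]], rotation=[[0, 0, 0], [0, 0, 0], [0, 0, 0], [0, 0, 0], [0, 0, 0], [0, 0, 0], [0, 0, 0], [0, 0, 0], [0, 0, 0], [0, 0, 0], [0, 0, 0], [0, 0, 0]])

```text
time: 6.0
ee_pos: [0.5143, -0.1498, 0.0303]
ee_rot: [0.0, 0.821, 0.571, -0.0]
ft_force: [-1.1, -3.3, 2.2]
grip_width: 0.0298
```

Run:
```python
from h import *
o,R=st()
g=o['ee_pos'][:2]+R[:2,0]*.0456
print('pred',g,bay(g)); tin('top4.png',g)
```

```text
t 6.00 pos [ 0.5143 -0.1498  0.0303] head 69.62 tz [-0. -0. -1.] f [-1.1 -3.3  2.2] w 0.0298
pred [ 0.53015217 -0.10703281] [-0.19075145  0.06207803]
top n 957 mean [ 0.5308 -0.102 ] fit [ 0.53   -0.1059] bay fit [-0.1897  0.0621] z 0.0554
```

Emit:
send_rows(slide=[[0.09, 0, 0], [0.09, 0, 0], [0.09, 0, 0], [0.09, 0, 0], [0.09, 0, 0], [0.09, 0, 0], [0.09, 0, 0], [0.09, 0, 0], [0.09, 0, 0], [0.09, 0, 0], [0.09, 0, 0], [0.09, 0, 0]], rotation=[[0, 0, 0], [0, 0, 0], [0, 0, 0], [0, 0, 0], [0, 0, 0], [0, 0, 0], [0, 0, 0], [0, 0, 0], [0, 0, 0], [0, 0, 0], [0, 0, 0], [0, 0, 0]])

```text
time: 7.25
ee_pos: [0.5331, -0.0991, 0.0303]
ee_rot: [0.0, 0.821, 0.571, -0.0]
ft_force: [-1.0, -2.6, 2.0]
grip_width: 0.03
```

Emit:
send_rows(slide=[[0.09, 0, 0], [0.09, 0, 0], [0.09, 0, 0], [0.09, 0, 0], [0.09, 0, 0], [0.09, 0, 0], [0.09, 0, 0], [0.09, 0, 0], [0.09, 0, 0], [0.09, 0, 0], [0.06, 0, 0], [0.02, 0, 0]], rotation=[[0, 0, 0], [0, 0, 0], [0, 0, 0], [0, 0, 0], [0, 0, 0], [0, 0, 0], [0, 0, 0], [0, 0, 0], [0, 0, 0], [0, 0, 0], [0, 0, 0], [0, 0, 0]])

```text
time: 8.45
ee_pos: [0.5502, -0.0529, 0.0303]
ee_rot: [-0.0, 0.821, 0.571, 0.0]
ft_force: [-1.4, -3.2, 1.3]
grip_width: 0.0305
```

Run:
```python
from h import *
o,R=st()
g=o['ee_pos'][:2]+R[:2,0]*.0456
print('pred',g,bay(g)); tin('top5.png',g)
im=cv2.imread('pics/top5.png'); cv2.imwrite('pics/top5z.png',cv2.resize(im[110:310,180:460],None,fx=2.8,fy=2.8,interpolation=cv2.INTER_CUBIC))
```

```text
t 8.45 pos [ 0.5502 -0.0529  0.0303] head 69.66 tz [ 0.  0. -1.] f [-1.4 -3.2  1.3] w 0.0305
pred [ 0.56607875 -0.0101032 ] [-0.09909636  0.0142706 ]
top n 705 mean [0.5638 0.0025] fit [ 0.5658 -0.0092] bay fit [-0.0981  0.0144] z 0.0553
```

View pics/top5z.png

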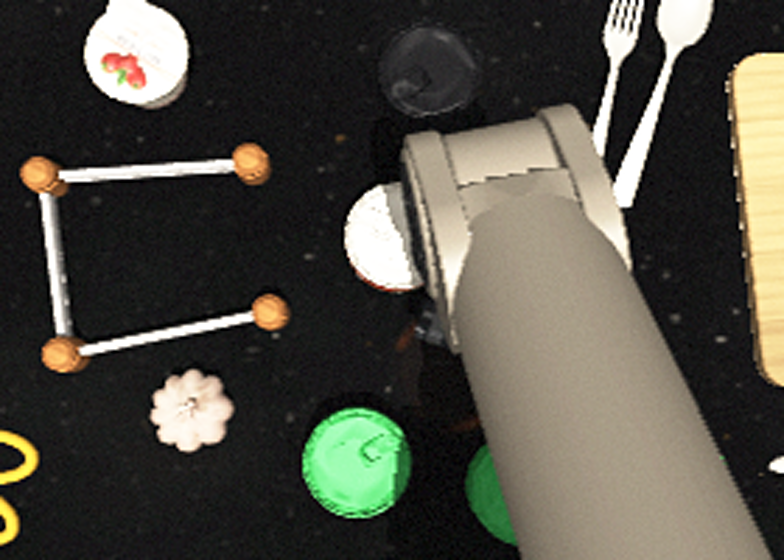

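Emit:
send_rows(slide=[[0.06, 0, 0], [0.09, 0, 0], [0.09, 0, 0], [0.09, 0, 0], [0.09, 0, 0], [0.08, 0, 0], [0.06, 0, 0], [0.04, 0, 0], [0, 0, 0], [-0.2, 0, 0], [-0.4, 0, 0], [0, 0, 0]], rotation=[[0, 0, 0], [0, 0, 0], [0, 0, 0], [0, 0, 0], [0, 0, 0], [0, 0, 0], [0, 0, 0], [0, 0, 0], [0, 0, 0], [0, 0, 0], [0, 0, 0], [0, 0, 0]])

```text
time: 9.7
ee_pos: [0.5488, -0.0569, 0.03]
ee_rot: [0.0, 0.822, 0.569, -0.001]
ft_force: [-0.2, -1.5, -0.5]
grip_width: 0.0297
```

Run:
```python
from h import *
o,R=st()
g=np.array([.577,.016])
t=tin('top6.png',g)
# desired: head 97.2, TCP behind tin by 70mm along bay X on line y=0
tgt=O+X*(bay(t)[0]-.066)
d=np.array([*tgt,.0305])-o['ee_pos']
a=np.arctan2(X[1],X[0]); print('head',np.degrees(a),'delta tool now',R.T@d)
print('after turn', d[:2]@X, d[:2]@np.array([X[1],-X[0]]))
```

```text
t 9.70 pos [ 0.5488 -0.0569  0.03  ] head 69.37 tz [-0.001 -0.002 -1.   ] f [-0.2 -1.5 -0.5] w 0.0297
top n 1105 mean [0.5763 0.0191] fit [0.5762 0.019 ] bay fit [-0.0715  0.0006] z 0.0553
head 97.20958517926913 delta tool now [ 0.02258617  0.03018525 -0.00057328]
after turn 0.005873833337942508 0.03724074939520077
```

Emit:
send_rows(slide=[[0, 0, 0], [0, 0, 0], [0, 0, 0], [0, 0, 0], [0, 0, 0], [0, 0.25, 0], [0, 0.25, 0], [0, 0.25, 0], [0, 0, 0], [0, 0, 0]], rotation=[[0, 0, -0.038], [0, 0, -0.039], [0, 0, -0.039], [0, 0, -0.038], [0, 0, 0], [0, 0, 0], [0, 0, 0], [0, 0, 0], [0, 0, 0], [0, 0, 0]])

```text
time: 10.75
ee_pos: [0.5876, -0.0484, 0.0301]
ee_rot: [-0.0, 0.66, 0.751, -0.0]
ft_force: [-0.6, 0.0, -1.1]
grip_width: 0.0301
```

Run:
```python
from h import *
np.set_printoptions(precision=4,suppress=True)
o,R=st(); print('tcp bay',bay(o['ee_pos']))
t=tin('top7.png',np.array([.577,.016]))
d=np.load('pics/top7.png.npy'); C=cloud('top',d)
def top(u,v,r,zmin,zmax):
    P=C[v-r:v+r,u-r:u+r].reshape(-1,3); m=(P[:,2]>zmin)&(P[:,2]<zmax); P=P[m]
    return len(P),P.mean(0),(P.min(0)+P.max(0))/2,P.max(0)-P.min(0)
for a in [(270,168,11,.04,.06),(277,222,11,.04,.06),(194,172,11,.04,.06),(202,237,11,.04,.06)]: print(*top(*a))
im=cv2.imread('pics/top7.png'); cv2.imwrite('pics/top7z.png',cv2.resize(im[110:310,180:460],None,fx=2.8,fy=2.8,interpolation=cv2.INTER_CUBIC))
# side view post tops
p,d=grab('side','side7.png'); S=cloud('side',d).reshape(-1,3)
for x,y in [(.622,.097),(.5136,.083)]:
    m=(np.hypot(S[:,0]-x,S[:,1]-y)<.022)&(S[:,2]>.036)&(S[:,2]<.06); Q=S[m]; print(len(Q),Q.min(0) if len(Q) else '',Q.max(0)if len(Q) else '')
```

```text
t 10.75 pos [ 0.5876 -0.0484  0.0301] head 97.34 tz [-0.  0. -1.] f [-0.6  0.  -1.1] w 0.0301
tcp bay [-0.1398 -0.0023]
top n 1098 mean [0.5762 0.0194] fit [0.5761 0.0194] bay fit [-0.0711  0.0006] z 0.0554
108 [0.6222 0.0967 0.05  ] [0.6225 0.0962 0.0499] [0.0229 0.0219 0.0107]
108 [0.5136 0.0832 0.0499] [0.5141 0.0827 0.0494] [0.022  0.0219 0.0138]
112 [0.6135 0.2463 0.05  ] [0.6138 0.247  0.0481] [0.0223 0.0224 0.0162]
112 [0.4849 0.2301 0.0499] [0.4842 0.2303 0.0487] [0.0217 0.0225 0.0153]
0  
78 [0.5003 0.0676 0.0361] [0.5244 0.0862 0.0527]
```

View pics/top7z.png

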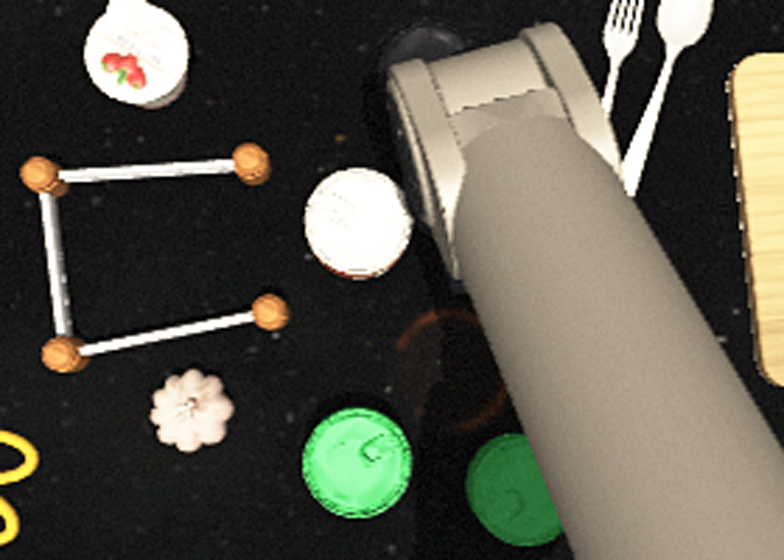

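Emit:
send_rows(slide=[[0, -0.045, 0], [0.06, 0, 0], [0.09, 0, 0], [0.09, 0, 0], [0.08, 0, 0], [0.06, 0, 0], [0.05, 0, 0], [0.06, 0, 0], [0.06, 0, 0], [0.06, 0, 0], [0.06, 0, 0], [0.06, 0, 0]], rotation=[[0, 0, 0], [0, 0, 0], [0, 0, 0], [0, 0, 0], [0, 0, 0], [0, 0, 0], [0, 0, 0], [0, 0, 0], [0, 0, 0], [0, 0, 0], [0, 0, 0], [0, 0, 0]])

```text
time: 12.05
ee_pos: [0.5803, -0.0128, 0.0303]
ee_rot: [0.0, 0.66, 0.751, -0.0]
ft_force: [0.2, -2.3, 1.0]
grip_width: 0.0302
```

Run:
```python
from h import *
o,R=st(); print('tcp bay',bay(o['ee_pos']))
g=o['ee_pos'][:2]+R[:2,0]*.0456; print('pred',bay(g))
t=tin('top8.png',g)
im=cv2.imread('pics/top8.png'); cv2.imwrite('pics/top8z.png',cv2.resize(im[110:310,180:460],None,fx=2.8,fy=2.8,interpolation=cv2.INTER_CUBIC))
```

```text
t 12.05 pos [ 0.5803 -0.0128  0.0303] head 97.33 tz [ 0. -0. -1.] f [ 0.2 -2.3  1. ] w 0.0302
tcp bay [-0.10356962  0.00046417]
pred [-0.05796944  0.00056045]
top n 687 mean [0.569  0.0442] fit [0.5744 0.0332] bay fit [-0.0572  0.0006] z 0.0554
```

View pics/top8z.png

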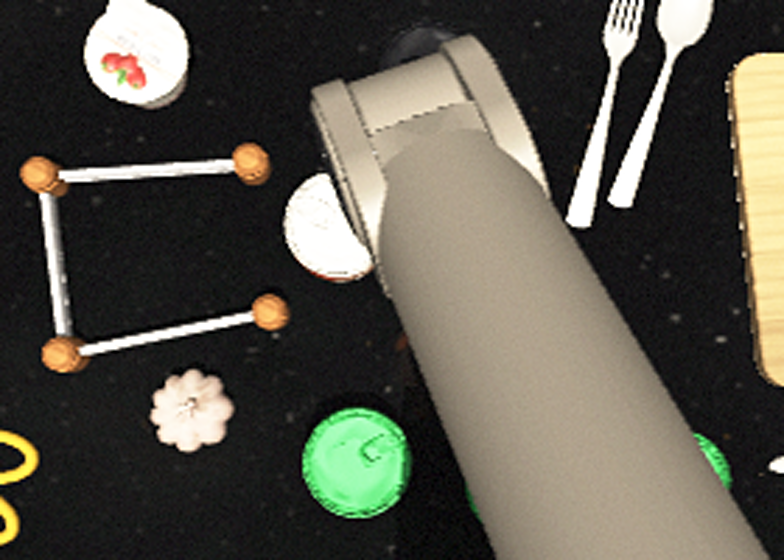

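The tin is centred to 0.6 mm, so I'll push slowly into the gap.

Emit:
send_rows(slide=[[0.06, 0, 0], [0.06, 0, 0], [0.06, 0, 0], [0.06, 0, 0], [0.06, 0, 0], [0.06, 0, 0], [0.06, 0, 0], [0.06, 0, 0], [0.06, 0, 0], [0.05, 0, 0], [0.04, 0, 0], [0.04, 0, 0]], rotation=[[0, 0, 0], [0, 0, 0], [0, 0, 0], [0, 0, 0], [0, 0, 0], [0, 0, 0], [0, 0, 0], [0, 0, 0], [0, 0, 0], [0, 0, 0], [0, 0, 0], [0, 0, 0]])

```text
time: 13.3
ee_pos: [0.5761, 0.0205, 0.0303]
ee_rot: [0.0, 0.66, 0.751, -0.0]
ft_force: [0.8, -3.1, 0.7]
grip_width: 0.0298
```

Run:
```python
from h import *
o,R=st(); print('tcp bay',bay(o['ee_pos']))
g=o['ee_pos'][:2]+R[:2,0]*.0456; print('pred',bay(g))
t=tin('top9.png',g)
grab('side','side9.png')
im=cv2.imread('pics/top9.png'); a=cv2.resize(im[130:260,180:340],None,fx=2.5,fy=2.5,interpolation=cv2.INTER_CUBIC)
im=cv2.imread('pics/side9.png'); b=cv2.resize(im[130:260,220:380],None,fx=2.5,fy=2.5,interpolation=cv2.INTER_CUBIC)
cv2.imwrite('pics/both9.png',np.hstack([a,b]))
```

```text
t 13.30 pos [0.5761 0.0205 0.0303] head 97.33 tz [ 0. -0. -1.] f [ 0.8 -3.1  0.7] w 0.0298
tcp bay [-0.06999097  0.0005251 ]
pred [-0.02439079  0.00062482]
top n 442 mean [0.5606 0.0834] fit [0.5706 0.0664] bay fit [-0.0238  0.0001] z 0.0556
```

View pics/both9.png

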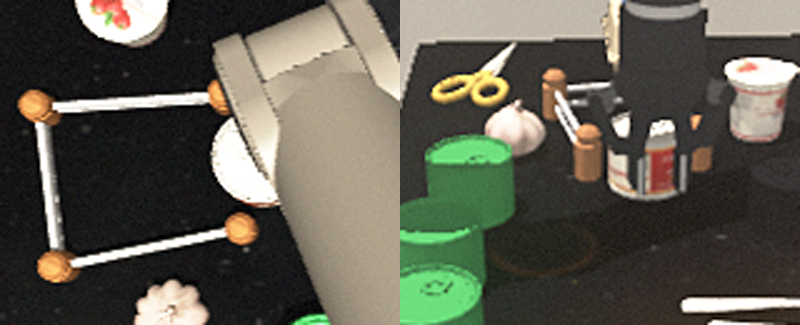

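Run:
```python
from h import *
o,R=st()
d=np.load('pics/side9.png.npy'); P=cloud('side',d).reshape(-1,3)
L=(P-o['ee_pos'])@R
for z0 in np.arange(.012,.10,.008):
    m=(abs(L[:,0])<.02)&(abs(L[:,1])<.07)&(P[:,2]>z0)&(P[:,2]<z0+.008)&(d.reshape(-1)>0)
    if m.sum(): print('z %.3f'%z0,m.sum(),'lat',np.percentile(L[m,1],[1,99]).round(3),'x',np.percentile(L[m,0],[1,99]).round(3))
```

```text
t 13.40 pos [0.576  0.021  0.0303] head 97.36 tz [ 0.  0. -1.] f [ 0.  -0.9 -0.1] w 0.0300
z 0.012 52 lat [-0.03   0.019] x [-0.013  0.019]
z 0.020 81 lat [-0.029  0.026] x [-0.014  0.014]
z 0.028 79 lat [-0.03   0.026] x [-0.015  0.014]
z 0.036 89 lat [-0.03   0.028] x [-0.014  0.014]
z 0.044 93 lat [-0.03   0.027] x [-0.013  0.013]
z 0.052 93 lat [-0.038  0.04 ] x [-0.014  0.018]
z 0.060 107 lat [-0.047  0.046] x [-0.015  0.011]
z 0.068 116 lat [-0.051  0.049] x [-0.014  0.013]
z 0.076 102 lat [-0.053  0.052] x [-0.018  0.014]
z 0.084 117 lat [-0.058  0.054] x [-0.019  0.013]
z 0.092 136 lat [-0.061  0.059] x [-0.019  0.   ]
```

The finger elbows would pass only just above the post tops. I'll back off 10 mm, raise 9 mm, then carry on.

Emit:
send_rows(slide=[[-0.1, 0, 0], [-0.1, 0, 0], [0, 0, -0.09], [0, 0, -0.09], [0.05, 0.01, 0], [0.06, 0, 0], [0.05, 0, 0], [0.05, 0, 0], [0.05, 0, 0], [0.05, 0, 0], [0.05, 0, 0], [0.05, 0, 0]], rotation=[[0, 0, 0], [0, 0, 0], [0, 0, 0], [0, 0, 0], [0, 0, 0], [0, 0, 0], [0, 0, 0], [0, 0, 0], [0, 0, 0], [0, 0, 0], [0, 0, 0], [0, 0, 0]])

```text
time: 14.6
ee_pos: [0.5752, 0.0309, 0.0392]
ee_rot: [0.0, 0.661, 0.751, -0.0]
ft_force: [0.4, -2.2, 0.4]
grip_width: 0.0298
```

Run:
```python
from h import *
o,R=st(); print('tcp bay',bay(o['ee_pos']))
g=o['ee_pos'][:2]+R[:2,0]*.0456; print('pred',bay(g))
t=tin('top10.png',g)
```

```text
t 14.60 pos [0.5752 0.0309 0.0392] head 97.32 tz [-0. -0. -1.] f [ 0.4 -2.2  0.4] w 0.0298
tcp bay [-5.95902236e-02  5.75799875e-05]
pred [-0.01399002  0.00014704]
top n 357 mean [0.5581 0.0961] fit [0.5695 0.077 ] bay fit [-0.0131 -0.    ] z 0.0555
```

Emit:
send_rows(slide=[[0.05, 0, 0], [0.05, 0, 0], [0.05, 0, 0], [0.05, 0, 0], [0.05, 0, 0], [0.05, 0, 0], [0.05, 0, 0], [0.05, 0, 0], [0.05, 0, 0], [0.05, 0, 0], [0.05, 0, 0], [0.05, 0, 0]], rotation=[[0, 0, 0], [0, 0, 0], [0, 0, 0], [0, 0, 0], [0, 0, 0], [0, 0, 0], [0, 0, 0], [0, 0, 0], [0, 0, 0], [0, 0, 0], [0, 0, 0], [0, 0, 0]])

```text
time: 15.85
ee_pos: [0.5714, 0.0608, 0.0393]
ee_rot: [0.0, 0.66, 0.751, -0.0]
ft_force: [-0.2, -2.2, -0.7]
grip_width: 0.0299
```

Run:
```python
from h import *
o,R=st(); print('tcp bay',bay(o['ee_pos']))
g=o['ee_pos'][:2]+R[:2,0]*.0456; print('pred',bay(g))
t=tin('top11.png',g)
grab('side','side11.png')
im=cv2.imread('pics/top11.png'); a=cv2.resize(im[130:260,180:340],None,fx=2.5,fy=2.5,interpolation=cv2.INTER_CUBIC)
im=cv2.imread('pics/side11.png'); b=cv2.resize(im[130:260,220:380],None,fx=2.5,fy=2.5,interpolation=cv2.INTER_CUBIC)
cv2.imwrite('pics/both11.png',np.hstack([a,b]))
```

```text
t 15.85 pos [0.5714 0.0608 0.0393] head 97.34 tz [ 0. -0. -1.] f [-0.2 -2.2 -0.7] w 0.0299
tcp bay [-0.02939187  0.00010508]
pred [0.0162083  0.00020701]
top n 129 mean [0.5503 0.1328] fit [0.5664 0.1067] bay fit [ 0.0167 -0.0007] z 0.0557
```

View pics/both11.png

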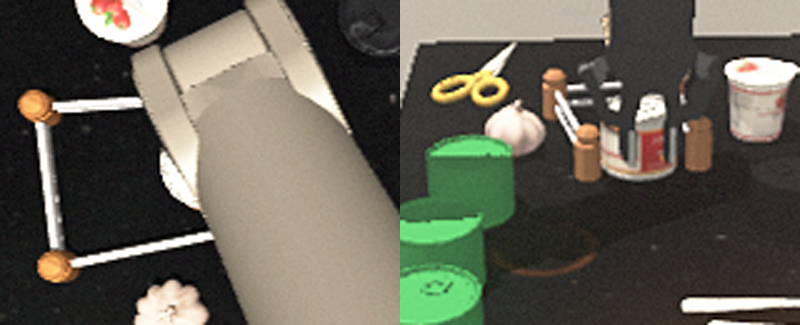

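The tin is halfway through the gap without touching either post. I'll push on to x ≈ 0.065.

Emit:
send_rows(slide=[[0.07, 0, 0], [0.08, 0, 0], [0.08, 0, 0], [0.08, 0, 0], [0.08, 0, 0], [0.08, 0, 0], [0.08, 0, 0], [0.08, 0, 0], [0.08, 0, 0], [0.08, 0, 0], [0.06, 0, 0], [0.04, 0, 0]], rotation=[[0, 0, 0], [0, 0, 0], [0, 0, 0], [0, 0, 0], [0, 0, 0], [0, 0, 0], [0, 0, 0], [0, 0, 0], [0, 0, 0], [0, 0, 0], [0, 0, 0], [0, 0, 0]])

```text
time: 17.15
ee_pos: [0.5657, 0.1052, 0.0393]
ee_rot: [0.0, 0.66, 0.751, 0.0]
ft_force: [0.7, -1.6, 0.8]
grip_width: 0.0299
```

Run:
```python
from h import *
o,R=st(); print('tcp bay',bay(o['ee_pos']))
g=o['ee_pos'][:2]+R[:2,0]*.0456; print('pred',bay(g))
```

```text
t 17.15 pos [0.5657 0.1052 0.0393] head 97.36 tz [ 0. -0. -1.] f [ 0.7 -1.6  0.8] w 0.0299
tcp bay [0.0153126  0.00021284]
pred [0.06091274 0.000331  ]
```

Emit:
send_rows(slide=[[0.06, 0, 0], [0.04, 0, 0], [0, 0, 0], [-0.1, 0, 0], [-0.2, 0, 0], [-0.3, 0, 0], [-0.3, 0, 0], [-0.4, 0, 0], [-0.4, 0, 0], [-0.2, 0, -0.2], [0, 0, -0.6], [0, 0, -0.8]], rotation=[[0, 0, 0], [0, 0, 0], [0, 0, 0], [0, 0, 0], [0, 0, 0], [0, 0, 0], [0, 0, 0], [0, 0, 0], [0, 0, 0], [0, 0, 0], [0, 0, 0], [0, 0, 0]])

```text
time: 18.35
ee_pos: [0.5757, 0.0141, 0.119]
ee_rot: [-0.002, 0.661, 0.75, -0.001]
ft_force: [0.3, -0.2, 0.3]
grip_width: 0.03
```

Emit:
send_rows(slide=[[0, 0, -0.8], [-0.5, 0, -0.6], [-0.8, 0, 0], [-0.8, 0, 0], [-0.8, 0, 0], [-0.6, 0, 0], [0, 0, 0], [0, 0, 0], [0, 0, 0]], rotation=[[0, 0, 0], [0, 0, 0], [0, 0, 0], [0, 0, 0], [0, 0, 0], [0, 0, 0], [0, 0, 0], [0, 0, 0], [0, 0, 0]])

```text
time: 19.25
ee_pos: [0.5996, -0.1564, 0.1897]
ee_rot: [-0.0, 0.66, 0.752, 0.001]
ft_force: [0.7, -0.7, 0.8]
grip_width: 0.03
```

Run:
```python
from h import *
np.set_printoptions(precision=4,suppress=True)
o,R=st()
t=tin('top12.png',O+X*.066)
grab('side','side12.png')
d=np.load('pics/top12.png.npy'); C=cloud('top',d)
for u,v,r,a,b in [(229,128,24,.06,.09),(248,256,20,.02,.07)]:
    P=C[v-r:v+r,u-r:u+r].reshape(-1,3); m=(P[:,2]>a)&(P[:,2]<b); print(P[m].mean(0))
im=cv2.imread('pics/top12.png'); a=cv2.resize(im[130:260,180:340],None,fx=2.5,fy=2.5,interpolation=cv2.INTER_CUBIC)
im=cv2.imread('pics/side12.png'); b=cv2.resize(im[130:260,220:380],None,fx=2.5,fy=2.5,interpolation=cv2.INTER_CUBIC)
cv2.imwrite('pics/both12.png',np.hstack([a,b]))
```

```text
t 19.25 pos [ 0.5996 -0.1564  0.1897] head 97.45 tz [ 0.     0.001 -1.   ] f [ 0.7 -0.7  0.8] w 0.0300
top n 1136 mean [0.5589 0.1567] fit [0.559  0.1564] bay fit [0.0669 0.0004] z 0.0554
[0.6963 0.1739 0.0705]
[0.4441 0.1389 0.039 ]
```

View pics/both12.png

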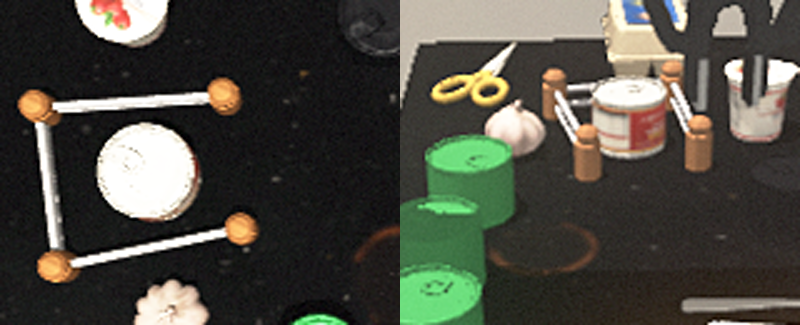

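The tin is upright inside the bay at (0.067, 0.000), the neighbours have not moved, and the gripper is clear. I'll hand it in.

```bash
python3 -c "
from workcell import ctrl
print(ctrl.sign_off())"
```

```text
the job is handed in; nothing more can be done
None
```

I pushed the white and red tin through the front gap and into the bay, and handed the job in at about 19 s of the 54 s. The job gives no verdict back, so the results below are my own checks.

**How:** The fingers were set 30 mm apart and used as a cradle behind the tin. I pushed it diagonally onto the bay's centre line, then repositioned and pushed it straight in. I backed off once in front of the posts and raised the gripper 9 mm, because the finger elbows would have passed only just above the post tops.

**Last checks from the top camera:**
- **Tin position:** it stands upright, about 67 mm past the post line and 0.4 mm off centre.
- **Passing the posts:** it was within about 1 mm of the centre line. It sat at the same height on the worktop in every check.
- **Force:** wrist force was never more than about 4 N at any reading, all taken at the end of a move.
- **Neighbours:** the yoghurt pot and garlic bulb are within 0.2 mm of where they started.
- **Robot:** the gripper was clear of everything at hand-in.

**One disagreement:** early in the push, the side camera's fit of the tin was about 5 mm off from the top camera. The gripper hid most of the tin from the side camera, so I used the top camera, which matched the finger geometry to about 1 mm. No other check failed.

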